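Check the stop button of the bench shaker

TASK

Check the stop button on the bench shaker before class: push its mushroom head down until it latches, and take the hand off so that it is seen to stay down by itself. Then push one of the head's ears round clockwise (seen from above) with a fingertip until the latch lets go and the head springs back up, and leave it fully up and turned back. The shaker is not to be lifted, tipped or shoved out of place, and the jar, beaker and pot beside it are left where they stand.

Things in the scene. Friction and masses are not known exactly. Their poses are not given: they have to be found in the camera images.
- shaker: Low white laboratory shaker, 240 x 240 mm, about 3 kg, standing loose on rubber feet; casing top (deck) 60 mm above the table. Origin under its centre at table height, z up, x from the control side towards the platform. The stop button's upright axis is at x -55, y 0 mm. A knob (r 12, 12 mm high) at x -85, y -95 and a flat button (r 9, 5 mm high) at x -85, y 95 on the deck play no part.
- platform (a point): Centre of the top of the shaker's aluminium platform, 110 mm (shaker's x) by 220 mm (y), 84 mm above the table, with two dishes 14 mm high on it; its near edge is 30 mm from the round head's rim. Not to be used.
- head_top (a point): Centre of the top of the black mushroom head of the stop button: head 60 mm in diameter and 20 mm thick, slightly domed with a flat of 28 mm diameter; top 108 mm above the table when up, 98 mm when latched. This point sinks and turns with the head; its z axis points up.
- ear_left (a point): Middle of the ear on the shaker's +y side: a block 12 mm thick (along the turning direction) and 13 mm high that sticks out from the round head to 47 mm from the axis. This point is 38 mm from the axis, 12.5 mm below head_top; the deck is 35 mm below it when up, 25 mm when latched. Clockwise moves this ear towards the shaker's +x (platform).
- ear_right (a point): Middle of the like ear on the shaker's -y side, 38 mm from the axis. Clockwise moves it towards the shaker's -x (away from the platform).
- stop_plunger (a joint): How far the head is pushed down, m: 0 up, bottom stop 0.014; it must be pressed beyond about 0.011 to latch and then stays at about 0.010. A spring of 3 N (up) to 7 N (bottom) lifts it, and the latch adds up to about 4 N on the way down; touching it at speed gives a brief knock above this.
- stop_head (a joint): How far the head is turned clockwise seen from above, rad: 0 at rest (ears along the shaker's y axis), stop at 0.9. A spring returns it to 0 (about 1 to 3 N at an ear). When latched down, turning it by 0.45 to 0.7 lets go of the latch and the head springs up.
- jar_mid (a point): Bystander, upright round glass specimen jar with steel screw lid, diameter 60, height 85 mm, loose; point on its axis 42 mm above the table, z up. To be left alone.
- beaker_mid (a point): Bystander, empty upright clear beaker, diameter 66 at the rim, height 85 mm, loose; point on its axis 42 mm above the table, z up. To be left alone.
- cutting_pot_mid (a point): Bystander, small round clay plant pot, diameter 70, height 65 mm, loose; point on its axis 32 mm above the table, z up. To be left alone.
Mind the look-alikes: they are no part of the job. What is shaped like the part that bears cutting_pot_mid but turquoise or yellow is not meant.

How it is judged (in metres and radians):
On the way, in this order (a step that is already met when the one before it is completed fails the run):
1. the head is latched down and stays there with the robot off the shaker (value of joint stop_plunger above 0.007 m and contact force between each of the fingers, the arm and shaker below 0.3 N), for 0.2 s.
2. the latched head is turned clockwise (value of joint stop_head above 0.3 rad and value of joint stop_plunger above 0.004 m).
3. the latch lets go and the head springs up (value of joint stop_plunger below 0.0015 m), for 0.1 s.
At the end, for the whole second after the job is handed in: The head is up (within 1.5 mm) and turned back (within 0.1 rad), the shaker stands level and at rest within 25 mm of its start, and jar, beaker and pot stand upright within 25 mm of theirs (value of joint stop_plunger below 0.0015 m and value of joint stop_head below 0.1 rad and distance of shaker from where it was at the start of the episode below 0.025 m and angle between shaker's own z axis and vertical below 0.05 rad and linear speed of shaker below 0.02 m/s and not (distance of jar_mid from where it was at the start of the episode above 0.025 m or angle between jar_mid's own z axis and vertical above 0.3 rad) and not (distance of beaker_mid from where it was at the start of the episode above 0.025 m or angle between beaker_mid's own z axis and vertical above 0.3 rad) and not (distance of cutting_pot_mid from where it was at the start of the episode above 0.025 m or angle between cutting_pot_mid's own z axis and vertical above 0.3 rad)); the robot touches nothing.
It fails at once if the shaker is shoved more than 25 mm (distance of shaker from where it was at the start of the episode above 0.025 m).
It fails at once if the shaker is lifted more than 8 mm or tipped more than 0.08 rad (height (world z) of shaker above 0.008 m or angle between shaker's own z axis and vertical above 0.08 rad).
It fails at once if the specimen jar is moved more than 25 mm or tipped (distance of jar_mid from where it was at the start of the episode above 0.025 m or angle between jar_mid's own z axis and vertical above 0.3 rad).
It fails at once if the beaker is moved more than 25 mm or tipped (distance of beaker_mid from where it was at the start of the episode above 0.025 m or angle between beaker_mid's own z axis and vertical above 0.3 rad).
It fails at once if the clay pot is moved more than 25 mm or tipped (distance of cutting_pot_mid from where it was at the start of the episode above 0.025 m or angle between cutting_pot_mid's own z axis and vertical above 0.3 rad).
It also fails if it takes over 45 s, if anything falls off the work surface, if the arm or the gripper's body presses on something with over 40 N, if the wrist force passes 120 N, or if a joint passes its speed limit or range.

ROBOT

A 6-joint arm with a two-finger parallel gripper is mounted at the origin on the work surface. World frame = base frame: x ahead of the robot, y to its left, z up, the work surface at z = 0. Lengths are in m, angles in degrees, forces in N, time in s.
With the tool pointing down it reaches from about 0.4 to 0.825 m from the base axis. Payload 7 kg.
Tool frame: the origin (TCP) lies midway between the tips of the shut fingers; the grasp point (between the pads) lies 19 mm behind it; x points along the fingers, z is the direction in which the jaws open and shut, and the axes are right-handed (so a half turn about x gives the same grasp; the last joint's range is limited). The gripper opens to 88 mm and grips with 3 to 60 N. Pads are 19 mm wide; open, the fingers measure 130 mm over their backs; the gripper's body (78 mm by 193 mm) begins 47 mm behind the grasp point.
Start: joints at [16.507, 20.546, 0.682, 0, -70.136, -16.507], TCP at [0.675, -0, 0.227] pointing down, gripper open.
Joint ranges: [-176.03, 176.03], [-82.01, 121.73], [-58.28, 71.71], [-173.87, 95.51], [-174.79, -0.11], [-173.66, 173.66]. Speed limits (degrees/s): [136.94, 136.94, 172.46, 180, 180, 180].

INTERFACE

Orientations are given as [roll, pitch, yaw] about the fixed x, y, z axes, in that order (R = Rz(yaw) Ry(pitch) Rx(roll)).
In Python, from plant import get_state, capture, close_job gives the robot as it stands.
- The arm moves only by the tool play_rows, never from a script. Its argument "series" is one flat list of numbers, 4 for each row, row after row: the shift along the tool's x, y, z in m, then the turn about the tool's x in rad. In form: [tx, ty, tz, spin, tx, ty, tz, spin, ...]. A call has exactly 5 rows; each row shifts and turns the commanded pose from where the row before left it, along the tool's axes as they then stand; what a row does not reach is not made up. A row lasts 1/12 s, in which the tool goes at most 41.7 mm and 7.16 degrees, less where a joint would pass 70% of its speed; a pose out of reach is approached as far as the arm can. A call is refused whole if a number of a shift passes 0.0417 or a number of a turn 0.125, either way. A call with a gripper value outside its range is refused whole. "jaw" is the opening in per cent of the stroke, from 0 (shut) to 100 (fully open), set as the call begins (left out, the last holds). The fingers move at their own pace and stop on an object; "squeeze" is the grip in N (left out, the last holds). Time passes only in rows, so rows that do not move let the fingers close, or fill a call up. It gives the time, the measured TCP pose, the force and the opening at its end, in the units of the state.
- get_state(): the state, without advancing time (a new reading comes with each control period).
- capture(name): name is "scene" or "side" or "wrist"; returns a dict with "img" (400x640x3 uint8, blue, green, red), "K" (3x3 intrinsics, pixels), "world_from_camera" (4x4, takes a point from camera to world coordinates). Camera axes: x right, y down, z forward; pixel columns grow to the right and rows downward; lengths in m; the calibration is good to about 2 mm. The wrist camera is an equidistant fisheye: a pixel r from the principal point sees the ray r / f radians off the axis. A picture is of the moment at which its call begins. There is no depth.
- close_job(): hands the job in, once; it reports no verdict.
The state is a dict: "time_s": time; "joints": joint angles; "qd": joint speeds; "joint_torque": joint torques, N m; "tcp_pos": TCP position; "eef_rot": TCP orientation; "contact_force": force on the tool from outside, world axes, zero at the start; "moment": the same for the moment, N m; "gripper_width": finger opening in m.
Only numpy, scipy, OpenCV 4.12 (cv2) and the standard library are available. Lean on these libraries where they do the work, as an engineer would, in place of code of your own. Each camera call takes 0.05 s, during which the arm holds its last target.

## Working session

There is one attempt and no reset: what is moved stays moved. The work goes in short steps, Python scripts to look and compute and a tool call to move; the robot and the scene stay as the last step left them, time stands still between calls to the robot, and variables do not carry over. Pictures are saved under pics/ and viewed, and the job is handed in when it is done.

Besides the shell and the picture viewer there is one more tool, called after "Call:" as name(argument=value, ...) on one line, values as JSON. play_rows: Moves the arm, as the interface text tells. Its arguments: {"type":"object","properties":{"series":{"type":"array","items":{"type":"number"}},"jaw":{"type":"number"},"squeeze":{"type":"number"}},"required":["series"]}

```bash
mkdir -p pics
python3 - <<'E'
from plant import *
import cv2
s=get_state();print(s)
for n in ("scene","side","wrist"):
    c=capture(n);cv2.imwrite(f"pics/{n}0.png",c["img"]);print(n,c["K"].round(1).tolist(),c["world_from_camera"].round(4).tolist())
E
```

```text
{'time_s': 0.0, 'joints': array([ 1.65071022e+01,  2.05912279e+01,  6.34898667e-01, -2.01268614e-02,
       -7.01367676e+01, -1.65055733e+01]), 'qd': array([-0.02877774,  0.00193316, -0.00118233,  0.15301985, -0.01123406,
       -0.06749506]), 'joint_torque': array([-8.00930356e-04, -5.82726967e+01,  2.93058443e+01,  6.99745238e+00,
        6.93249181e-03, -2.06530804e-04]), 'tcp_pos': array([ 6.74513819e-01, -2.36231562e-05,  2.25633559e-01]), 'eef_rot': array([   5.01898547,   89.90499924, -174.98633965]), 'contact_force': array([ 0.24784401,  0.63935642, -0.79955944]), 'moment': array([-0.03031902,  0.00327792,  0.00878   ]), 'gripper_width': 0.08728635295406506}
scene [[375.4, 0.0, 327.2], [0.0, 375.4, 198.0], [0.0, 0.0, 1.0]] [[0.832, 0.3304, -0.4456, 1.0209], [0.5543, -0.4624, 0.6921, -0.6366], [0.0227, -0.8228, -0.5679, 0.6633], [0.0, 0.0, 0.0, 1.0]]
side [[375.4, 0.0, 318.3], [0.0, 375.4, 196.5], [0.0, 0.0, 1.0]] [[0.7808, -0.4614, 0.4213, 0.1692], [-0.6248, -0.5796, 0.5232, -0.4277], [0.0028, -0.6717, -0.7408, 0.8054], [0.0, 0.0, 0.0, 1.0]]
wrist [[309.7, 0.0, 317.6], [0.0, 309.7, 202.1], [0.0, 0.0, 1.0]] [[-1.0, -0.0, -0.0006, 0.675], [-0.0002, 0.9527, 0.3039, -0.0826], [0.0005, 0.3039, -0.9527, 0.3835], [0.0, 0.0, 0.0, 1.0]]
```

View pics/scene0.png

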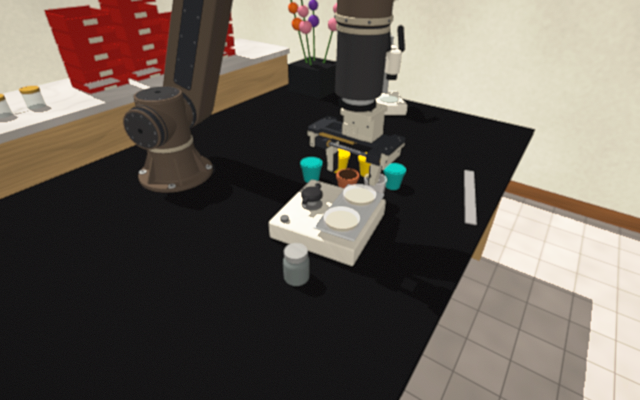

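View pics/side0.png

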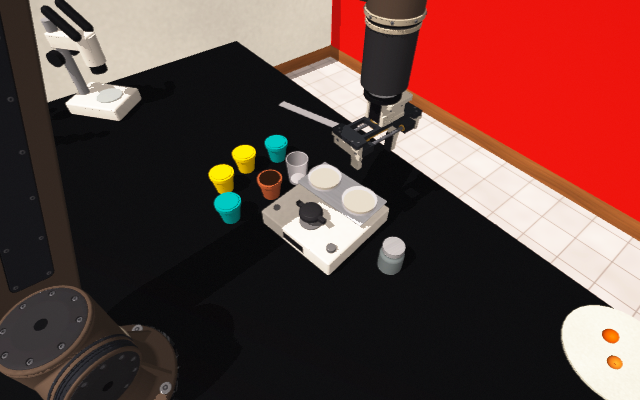

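View pics/wrist0.png

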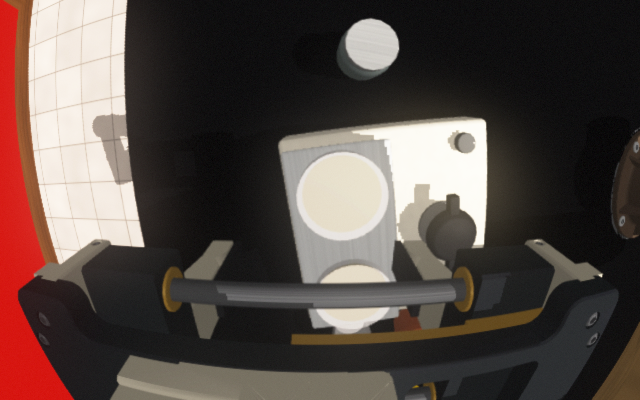

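The side view shows the shaker with its black head at about (311,211), the jar at (391,255), the clay pot at (269,184) and the beaker at (297,166). The turquoise and yellow pots are look-alikes. Next I'll measure the deck corners and the head.

Run:
```python
import cv2
a=cv2.imread("pics/side0.png")[140:285,240:420];cv2.imwrite("pics/c1.png",cv2.resize(a,None,fx=4.2,fy=4.1,interpolation=cv2.INTER_CUBIC))
a=cv2.imread("pics/wrist0.png")[100:350,270:510];cv2.imwrite("pics/c2.png",cv2.resize(a,None,fx=2.4,fy=2.4,interpolation=cv2.INTER_CUBIC))
```

```text
(no output)
```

View pics/c1.png

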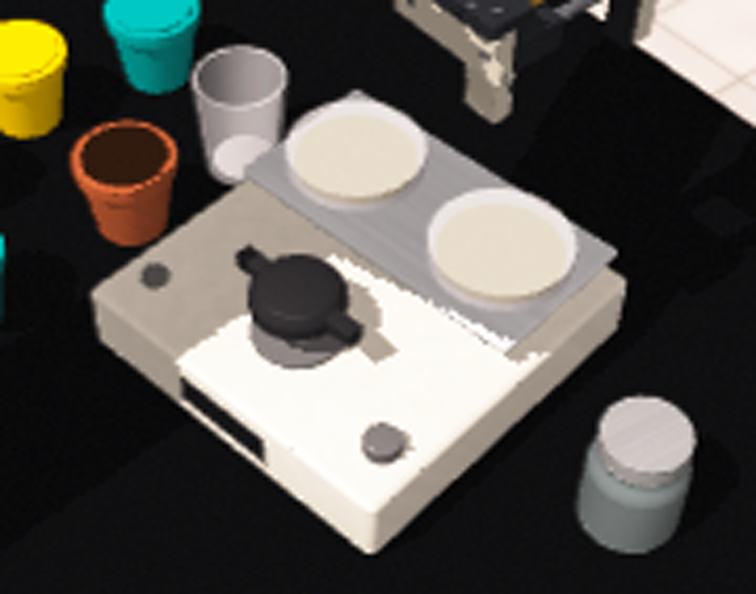

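View pics/c2.png

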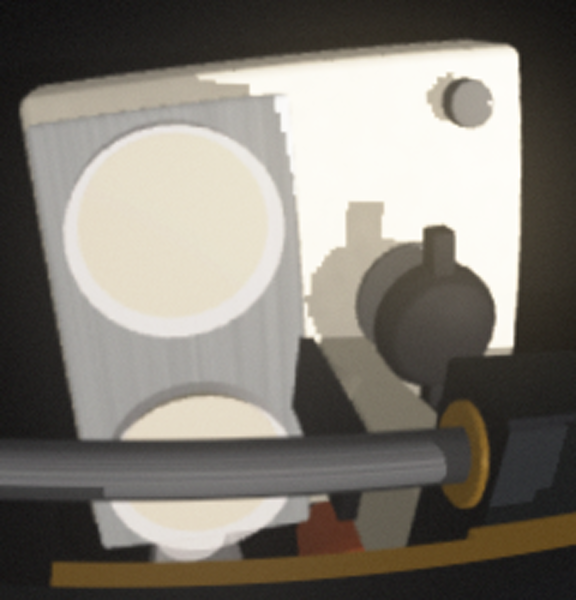

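```bash
cat > h.py <<'E'
import numpy as np
SK=(375.4,318.3,196.5)
def W(R):return np.array(R)
side=np.array([[0.7808,-0.4614,0.4213,0.1692],[-0.6248,-0.5796,0.5232,-0.4277],[0.0028,-0.6717,-0.7408,0.8054]])
scene=np.array([[0.832,0.3304,-0.4456,1.0209],[0.5543,-0.4624,0.6921,-0.6366],[0.0227,-0.8228,-0.5679,0.6633]])
def pin(u,v,z,T=side,K=SK):
    d=T[:,:3]@np.array([(u-K[1])/K[0],(v-K[2])/K[0],1]);return T[:,3]+d*(z-T[2,3])/d[2]
def fish(u,v,z,T,K=(309.7,317.6,202.1)):
    x,y=u-K[1],v-K[2];r=np.hypot(x,y);t=r/K[0]
    d=T[:,:3]@np.array([x/r*np.sin(t),y/r*np.sin(t),np.cos(t)]);return T[:,3]+d*(z-T[2,3])/d[2]
wrist0=np.array([[-1,-0,-.0006,.675],[-.0002,.9527,.3039,-.0826],[.0005,.3039,-.9527,.3835]])
E
python3 - <<'E'
from h import *
c=lambda u,v,z:pin(u/4.2+240-.38,v/4.1+140-.38,z)
P={}
for n,u,v,z in [("dl",93,292,.058),("dn",375,515,.058),("dr",625,285,.058),("pl",245,170,.084),("pt",357,92,.084),("pr",617,252,.084),("pn",510,347,.084),("knobwest? (383,438)",383,438,.072),("btn",155,275,.065),("head",299,292,.101),("earfar",246,258,.0955),("earnear",348,332,.0955),("pot",125,155,.065),("beak",240,82,.085),("jar",646,437,.085)]:
    P[n]=c(u,v,z);print(n,P[n].round(4))
print("platform centre",(P["pl"]+P["pt"]+P["pr"]+P["pn"])/4)
w=lambda u,v,z:fish(u/2.4+270,v/2.4+100,z,wrist0)
for n,u,v,z in [("head",437,322,.098),("knob",468,103,.072),("eartip",437,232,.1),("dl",22,105,.057),("dr",518,50,.057),("pc1",28,127,.084),("pc2",283,96,.084)]:print("W",n,w(u,v,z).round(4))
E
```

```text
dl [0.448  0.1523 0.058 ]
dn [ 0.4798 -0.0821  0.058 ]
dr [ 0.7096 -0.0486  0.058 ]
pl [0.5716 0.1597 0.084 ]
pt [0.6757 0.1734 0.084 ]
pr [ 0.7066 -0.0397  0.084 ]
pn [ 0.6039 -0.0541  0.084 ]
knobwest? (383,438) [ 0.5102 -0.052   0.072 ]
btn [0.483  0.1349 0.065 ]
head [0.5258 0.0442 0.101 ]
earfar [0.5205 0.0891 0.0955]
earnear [0.5318 0.0061 0.0955]
pot [0.5284 0.2363 0.065 ]
beak [0.6194 0.2297 0.085 ]
jar [ 0.6179 -0.1485  0.085 ]
platform centre [0.63943258 0.05982181 0.084     ]
W head [0.5301 0.0447 0.098 ]
W knob [ 0.5146 -0.0508  0.072 ]
W eartip [0.5376 0.002  0.1   ]
W dl [ 0.7156 -0.0434  0.057 ]
W dr [ 0.4807 -0.0769  0.057 ]
W pc1 [ 0.71   -0.0376  0.084 ]
W pc2 [ 0.6057 -0.0511  0.084 ]
```

Two views agree to about 4 mm. The button axis is at about (0.528, 0.045), shaker yaw is 8.3° and the knob-to-button distance is 189 mm (190 expected). I'll shut the fingers and go above the head.

Call:
play_rows(series=[0.014, -0.009, 0.0294, 0, 0.014, -0.009, 0.0294, 0, 0.014, -0.009, 0.0294, 0, 0.014, -0.009, 0.0294, 0, 0.014, -0.009, 0.0294, 0], jaw=0)

```text
time_s: 0.57
tcp_pos: [0.5263, 0.045, 0.1557]
eef_rot: [8.0, 90.0, -172.0]
contact_force: [0.1, 0.5, -0.4]
gripper_width: 0.0599
```

Call:
play_rows(series=[0, 0, 0, -0.05, 0, 0, 0, -0.05, 0, 0, 0, -0.045, 0, 0, 0, 0, 0, 0, 0, 0])

```text
time_s: 0.98
tcp_pos: [0.5279, 0.045, 0.1565]
eef_rot: [-9.3, 90.0, 178.9]
contact_force: [0.1, 0.4, -0.7]
gripper_width: 0.0268
```

Run:
```python
from plant import *
import cv2,numpy as np
from scipy.spatial.transform import Rotation as R
for n in ("side","wrist","scene"):
    c=capture(n);cv2.imwrite(f"pics/{n}1.png",c["img"])
    if n=="wrist":np.save("w1.npy",c["world_from_camera"])
s=get_state();print(s["tcp_pos"],R.from_euler("xyz",s["eef_rot"],degrees=True).as_matrix().round(3),s["contact_force"],s["gripper_width"],s["time_s"])
a=cv2.imread("pics/side1.png")[120:285,220:420];a=cv2.resize(a,None,fx=2,fy=2,interpolation=cv2.INTER_CUBIC)
b=cv2.imread("pics/scene1.png")[120:285,230:430];b=cv2.resize(b,None,fx=2,fy=2,interpolation=cv2.INTER_CUBIC)
cv2.imwrite("pics/c3.png",np.hstack([a,b]))
```

```text
[0.52796835 0.04491015 0.15643238] [[-0.     0.143 -0.99 ]
 [-0.    -0.99  -0.143]
 [-1.    -0.     0.   ]] [ 0.31797562 -0.48012303 -0.56865152] 0.014515979909413203 1.1333
```

View pics/c3.png

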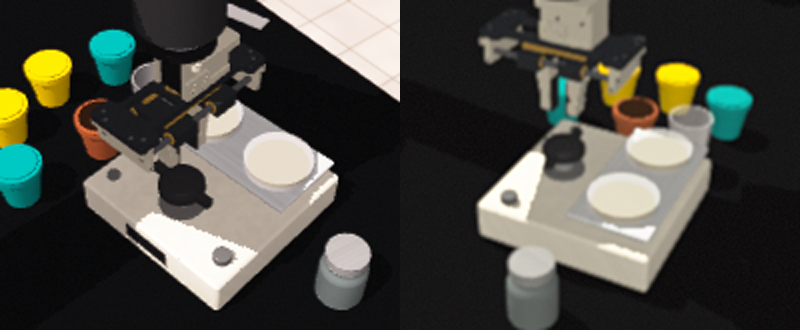

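View pics/wrist1.png

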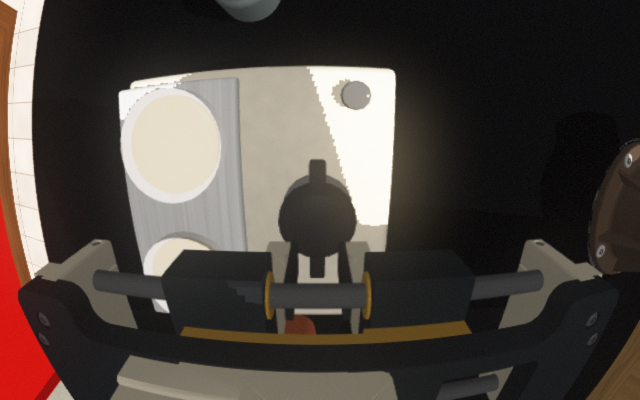

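Run:
```python
from h import *
T=np.load("w1.npy")[:3]
for n,u,v,z in [("head",317,216,.1),("eartip near",317,160,.1),("eartip far",317.5,277,.1),("knob",356,95,.072)]:print(n,fish(u,v,z,T).round(4))
```

```text
head [0.5293 0.0415 0.1   ]
eartip near [5.352e-01 3.000e-04 1.000e-01]
eartip far [0.5214 0.0934 0.1   ]
knob [ 0.5122 -0.0503  0.072 ]
```

Call:
play_rows(series=[0.012, 0, 0, 0, 0.012, 0, 0, 0, 0.008, 0, 0, 0, 0.004, 0, 0, 0, 0.004, 0, 0, 0])

```text
time_s: 1.55
tcp_pos: [0.5279, 0.0448, 0.1161]
eef_rot: [26.0, 90.0, -145.7]
contact_force: [0.4, -0.3, -0.7]
gripper_width: 0.0002
```

Call:
play_rows(series=[0.004, 0, 0, 0, 0.004, 0, 0, 0, 0.004, 0, 0, 0, 0.004, 0, 0, 0, 0.004, 0, 0, 0])

```text
time_s: 1.97
tcp_pos: [0.5284, 0.045, 0.0973]
eef_rot: [178.4, 89.9, 6.7]
contact_force: [-1.1, -0.6, 4.5]
gripper_width: 0.0005
```

Call:
play_rows(series=[0.001, 0, 0, 0, 0.001, 0, 0, 0, 0.001, 0, 0, 0, 0, 0, 0, 0, 0, 0, 0, 0])

```text
time_s: 2.38
tcp_pos: [0.5284, 0.045, 0.0943]
eef_rot: [177.5, 89.9, 5.8]
contact_force: [-1.9, -0.5, 6.5]
gripper_width: 0.0005
```

Call:
play_rows(series=[0.0005, 0, 0, 0, 0.0005, 0, 0, 0, 0, 0, 0, 0, 0, 0, 0, 0, 0, 0, 0, 0])

```text
time_s: 2.8
tcp_pos: [0.5285, 0.045, 0.0941]
eef_rot: [173.5, 89.9, 1.8]
contact_force: [-4.6, 1.0, 13.6]
gripper_width: 0.0005
```

Call:
play_rows(series=[-0.004, 0, 0, 0, -0.008, 0, 0, 0, -0.012, 0, 0, 0, -0.012, 0, 0, 0, -0.01, 0, 0, 0])

```text
time_s: 3.22
tcp_pos: [0.5282, 0.0451, 0.1396]
eef_rot: [-164.4, 90.0, 23.9]
contact_force: [0.3, 1.1, 0.4]
gripper_width: 0.0007
```

Run:
```python
from plant import *
import cv2,numpy as np
for n in ("side","wrist","scene"):
    c=capture(n);cv2.imwrite(f"pics/{n}2.png",c["img"])
    if n=="wrist":np.save("w2.npy",c["world_from_camera"])
s=get_state();print(s["tcp_pos"],s["contact_force"],s["time_s"])
f=lambda p,y,x:cv2.resize(cv2.imread(p)[y:y+75,x:x+100],None,fx=4,fy=4,interpolation=cv2.INTER_CUBIC)
cv2.imwrite("pics/c4.png",np.vstack([np.hstack([f("pics/side1.png",180,260),f("pics/side2.png",180,260)]),np.hstack([f("pics/scene1.png",165,265),f("pics/scene2.png",165,265)])]))
```

```text
[0.52843409 0.04525407 0.13928968] [-0.5885108  -0.21467052 -0.51845375] 3.3667
```

View pics/c4.png

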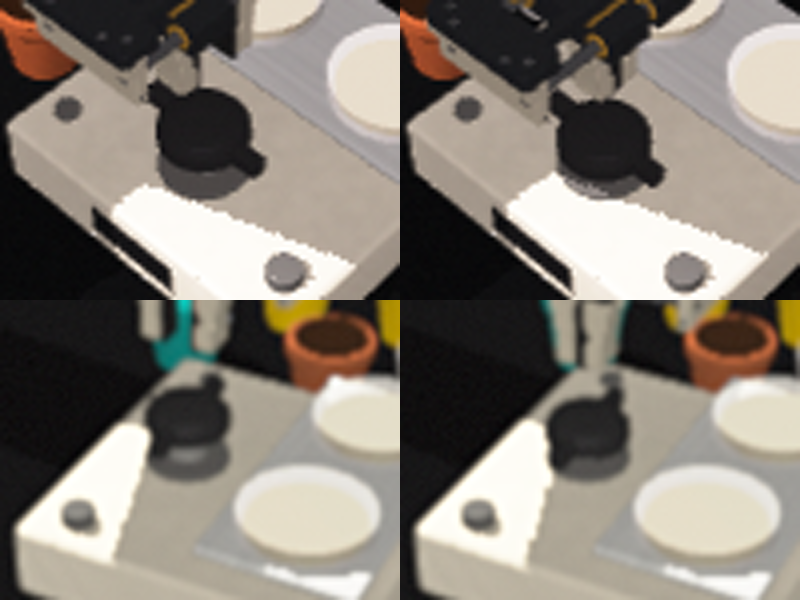

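View pics/wrist2.png

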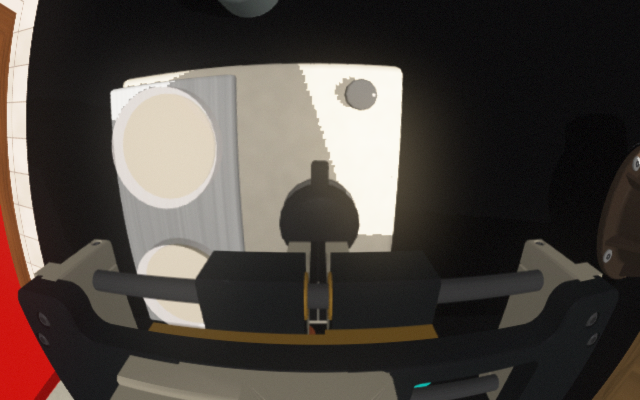

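The head sits about 10 mm lower in both views with the hand off, so it is latched. Next I'll go beside the left ear, on its -x side.

Call:
play_rows(series=[0, -0.011, 0.0095, 0, 0, -0.011, 0.0095, 0, 0, -0.011, 0.0095, 0, 0, -0.011, 0.0095, 0, 0, 0, 0, 0])

```text
time_s: 3.78
tcp_pos: [0.4821, 0.0836, 0.1378]
eef_rot: [-4.2, 89.9, -175.9]
contact_force: [-0.4, -0.1, -0.3]
gripper_width: 0.0008
```

Call:
play_rows(series=[0.01, 0, 0, 0, 0.01, 0, 0, 0, 0.01, 0, 0, 0, 0.006, 0, 0, 0, 0, 0, 0, 0])

```text
time_s: 4.2
tcp_pos: [0.483, 0.0821, 0.1002]
eef_rot: [19.9, 89.8, -151.9]
contact_force: [-0.1, -0.6, 0.7]
gripper_width: 0.0006
```

Run:
```python
from plant import *
import cv2,numpy as np
for n in ("side","scene"):
    c=capture(n);cv2.imwrite(f"pics/{n}3.png",c["img"])
s=get_state();print(s["tcp_pos"],s["contact_force"],s["time_s"])
f=lambda p,y,x:cv2.resize(cv2.imread(p)[y:y+100,x:x+100],None,fx=4,fy=4,interpolation=cv2.INTER_CUBIC)
cv2.imwrite("pics/c5.png",np.hstack([f("pics/side3.png",155,260),f("pics/scene3.png",140,265)]))
```

```text
[0.48398406 0.0825941  0.10188966] [ 0.18411215 -0.66269625  0.53573446] 4.3
```

View pics/c5.png

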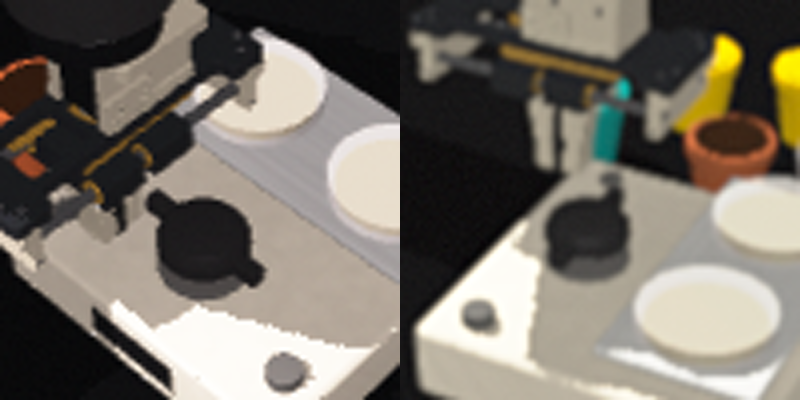

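Call:
play_rows(series=[0.007, 0, 0, 0, 0.007, 0, 0, 0, 0.007, 0, 0, 0, 0.004, 0, 0, 0, 0, 0, 0, 0])

```text
time_s: 4.72
tcp_pos: [0.4833, 0.0827, 0.0764]
eef_rot: [18.4, 89.9, -153.3]
contact_force: [-0.1, -0.5, 0.2]
gripper_width: 0.0007
```

Call:
play_rows(series=[0, 0, -0.004, 0, 0, 0, -0.004, 0, 0, 0, -0.004, 0, 0, 0, -0.003, 0, 0, 0, -0.003, 0])

```text
time_s: 5.13
tcp_pos: [0.5021, 0.0857, 0.0776]
eef_rot: [-25.2, 90.0, 163.1]
contact_force: [-3.3, 1.5, 1.1]
gripper_width: 0.0004
```

Run:
```python
from plant import *
import cv2,numpy as np
for n in ("side","scene"):
    c=capture(n);cv2.imwrite(f"pics/{n}4.png",c["img"])
s=get_state();print(s["tcp_pos"],s["contact_force"],s["time_s"])
f=lambda p,y,x:cv2.resize(cv2.imread(p)[y:y+100,x:x+100],None,fx=4,fy=4,interpolation=cv2.INTER_CUBIC)
cv2.imwrite("pics/c6.png",np.hstack([f("pics/side4.png",155,260),f("pics/scene4.png",140,265)]))
```

```text
[0.50220276 0.08573324 0.07753561] [-1.50855583  0.10034888  0.74114451] 5.2333
```

View pics/c6.png

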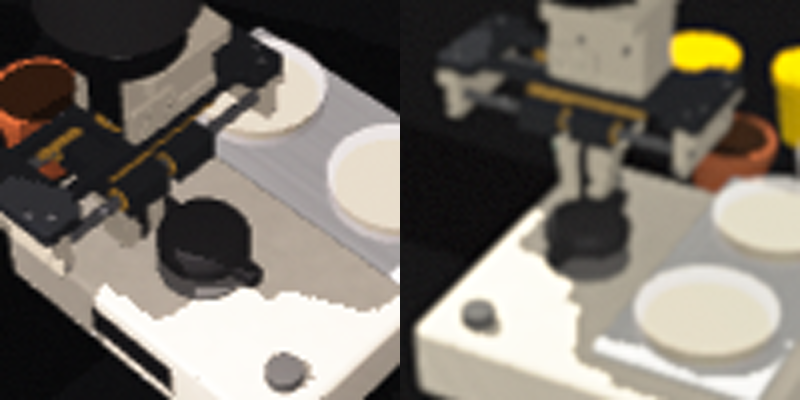

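Contact is made with about 2-3 N, and the ear has just begun to turn. I'll keep pushing.

Call:
play_rows(series=[0, 0, -0.003, 0, 0, 0, -0.003, 0, 0, 0, -0.003, 0, 0, 0, -0.003, 0, 0, 0, -0.003, 0])

```text
time_s: 5.65
tcp_pos: [0.5167, 0.0875, 0.0775]
eef_rot: [31.2, 90.0, -140.5]
contact_force: [-2.0, 0.0, 0.9]
gripper_width: 0.0004
```

Run:
```python
from plant import *
import cv2,numpy as np
for n in ("side","scene"):
    c=capture(n);cv2.imwrite(f"pics/{n}5.png",c["img"])
s=get_state();print(s["tcp_pos"],s["contact_force"],s["time_s"])
f=lambda p,y,x:cv2.resize(cv2.imread(p)[y:y+100,x:x+100],None,fx=4,fy=4,interpolation=cv2.INTER_CUBIC)
cv2.imwrite("pics/c7.png",np.hstack([f("pics/side5.png",155,260),f("pics/scene5.png",140,265)]))
```

```text
[0.51755301 0.0880001  0.07765723] [-3.63221136  1.4790831   3.37169098] 5.75
```

View pics/c7.png

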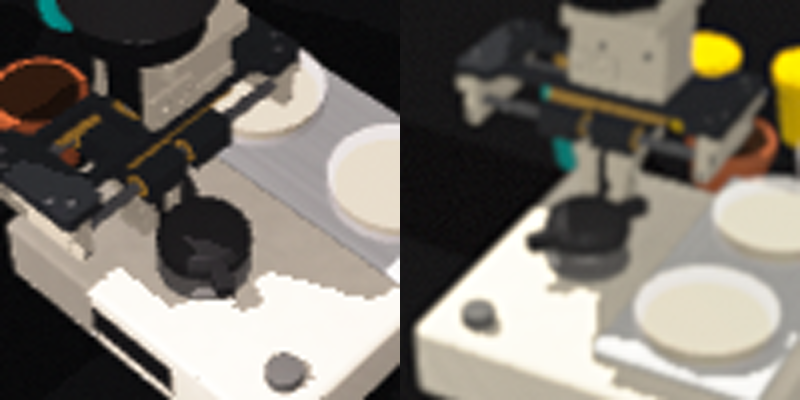

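Call:
play_rows(series=[0, 0, -0.0025, 0, 0, 0, -0.0025, 0, 0, 0, -0.0025, 0, 0, 0, -0.0015, 0, 0, 0, 0, 0])

```text
time_s: 6.17
tcp_pos: [0.5257, 0.0891, 0.0774]
eef_rot: [13.2, 90.0, -158.5]
contact_force: [-2.4, 1.0, 1.0]
gripper_width: 0.0002
```

Run:
```python
from plant import *
import cv2,numpy as np
for n in ("side","scene"):
    c=capture(n);cv2.imwrite(f"pics/{n}6.png",c["img"])
s=get_state();print(s["tcp_pos"],s["contact_force"],s["time_s"])
f=lambda p,y,x:cv2.resize(cv2.imread(p)[y:y+100,x:x+100],None,fx=4,fy=4,interpolation=cv2.INTER_CUBIC)
cv2.imwrite("pics/c8.png",np.hstack([f("pics/side6.png",155,260),f("pics/scene6.png",140,265)]))
```

```text
[0.52559643 0.08914806 0.07744371] [-2.79608893  0.79887354 -0.41136611] 6.2667
```

View pics/c8.png

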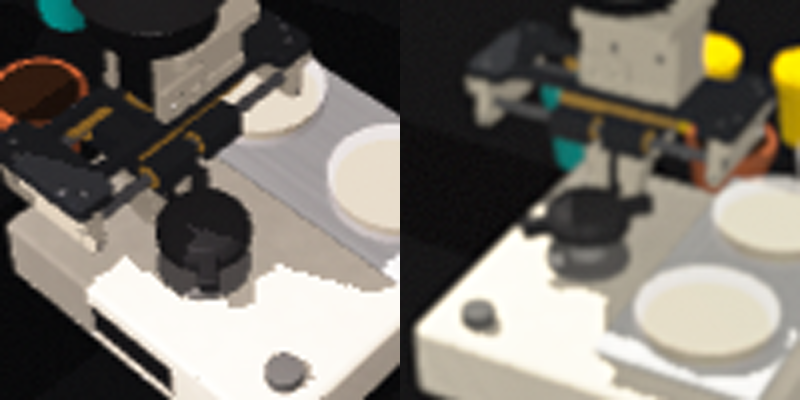

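The head has sprung up and more of the stem shows in both views. I'll back off so it can turn back, then rise.

Call:
play_rows(series=[0, 0, 0.006, 0, 0, 0, 0.008, 0, 0, 0, 0.01, 0, 0, 0, 0.012, 0, 0, 0, 0.012, 0])

```text
time_s: 6.68
tcp_pos: [0.4771, 0.0818, 0.0777]
eef_rot: [177.7, 90.0, 6.0]
contact_force: [0.0, 1.0, -0.0]
gripper_width: 0.0005
```

Call:
play_rows(series=[-0.01, 0, 0.005, 0, -0.02, 0, 0.005, 0, -0.025, 0, 0, 0, -0.025, 0, 0, 0, -0.02, 0, 0, 0])

```text
time_s: 7.1
tcp_pos: [0.4685, 0.0807, 0.1806]
eef_rot: [-171.1, 89.8, 17.3]
contact_force: [0.7, 0.6, -0.2]
gripper_width: 0.0004
```

Run:
```python
from plant import *
import cv2,numpy as np
for n in ("side","scene"):
    c=capture(n);cv2.imwrite(f"pics/{n}7.png",c["img"])
s=get_state();print(s["tcp_pos"],s["contact_force"],s["time_s"])
f=lambda p,y,x:cv2.resize(cv2.imread(p)[y:y+100,x:x+130],None,fx=3,fy=3,interpolation=cv2.INTER_CUBIC)
cv2.imwrite("pics/c9.png",np.vstack([np.hstack([f("pics/side0.png",175,260),f("pics/scene0.png",155,265)]),np.hstack([f("pics/side7.png",175,260),f("pics/scene7.png",155,265)])]))
```

```text
[0.47019194 0.08154801 0.18221651] [ 0.01464536  0.03264981 -0.06721103] 7.2
```

View pics/c9.png

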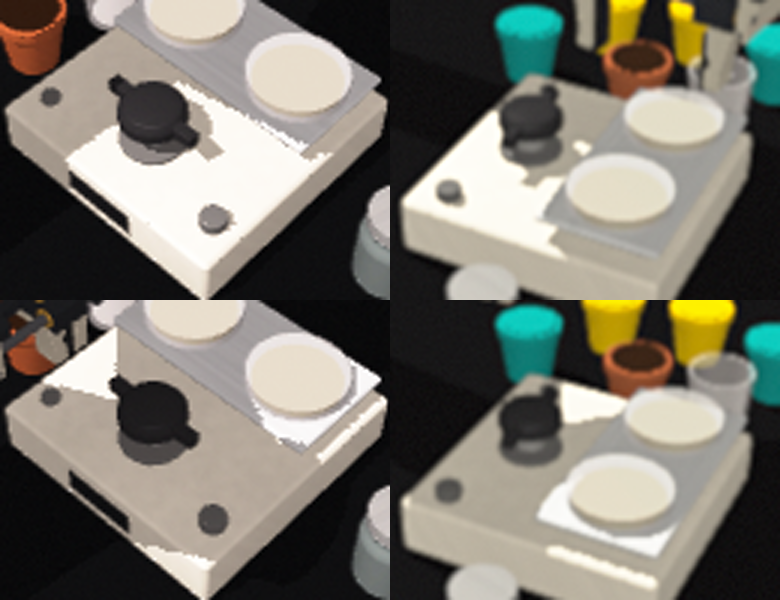

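The head, ears, shaker, pot, beaker and jar all match the starting pictures in both views. The arm is clear, so I'll hand in.

Call:
play_rows(series=[0, 0, 0, 0, 0, 0, 0, 0, 0, 0, 0, 0, 0, 0, 0, 0, 0, 0, 0, 0])

```text
time_s: 7.62
tcp_pos: [0.4678, 0.0805, 0.1769]
eef_rot: [24.7, 89.9, -147.0]
contact_force: [-0.0, 0.6, -0.0]
gripper_width: -0.0
```

```bash
python3 -c "
from plant import *
print(close_job())"
```

```text
the job is handed in; nothing more can be done
None
```

The stop button check is done and handed in at about 7.6 s; no verdict was reported.

- **Latching:** I pushed the head down to its bottom stop with the shut fingers, and the wrist force read about 14 N. With the hand off, both cameras showed the head staying about 10 mm lower.
- **Release:** I pushed the left ear clockwise with a fingertip at about 2–4 N. It had turned roughly 0.5 rad with the head still down. After a further push of about 9 mm it was seen sprung up. I then backed off and raised the hand clear.
- **Last checks:** In the scene and side pictures the head is up, with its ears back in their starting direction. The shaker, pot, beaker and jar look unmoved where they show in those pictures. I compared them by eye against the starting pictures, not by measuring again. The force reading was about zero within its noise of roughly 0.6 N.
- **Disagreement:** The camera views differed by about 4 mm on the button's position. I used a middle value, and it made no difference to the push or the turn.

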